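# Clear the block clamp, then set its strap nut a quarter turn off the stop

## Task

Get the block-trimming clamp ready for the next wax block: first put the two wax offcuts lying on its bed into the open scrap bin. Then screw the clamp's knurled nut clockwise all the way down until it bottoms out, back it off a quarter turn so that the strap is just free, and finish still gripping the nut at that setting: do not let go of it. Leave the other things on the bench where they are, and do not shift or tip the bin noticeably.

Things in the scene. Friction and masses are not known exactly. Their poses are not given: they have to be found in the camera images.
- clamp: the block-trimming clamp, fixed to the bench right of the microtome: flat metal bed 70 (its x) x 180 (its y) mm, top 16 mm above the bench; origin under its middle at bench height, z up, yaw within 0.22 rad. Stud and knurled nut at x 0, y -65 mm, stud top 94 mm above the bench. Steel strap 22 mm wide, top 46 mm above the bench, under the nut from y -79 to -27 mm. Offcuts lie at y 0 to 80 mm.
- nut_grip (a point): on the axis of the dark steel nut, half way up its knurled head, the height to grip. Head 40 mm across, 21 mm high (11 below to 10 above this point); below it a hub 30 mm across, 15 mm high. 72 mm above the bench when bottomed, 6 mm higher per turn unscrewed. z is the axis, up; x turns with the nut, toward the small radial rib on its top face. Stud ends 22 mm above this point when bottomed.
- nut (a joint): turn of the nut in rad: 0 = bottomed out on the strap (hard stop), growing as it is unscrewed (anticlockwise seen from above); a quarter turn off the stop is 1.57. Starts between 1.8 and 2.8. The nut stays on its stud; the thread drags with about 0.05 N m and the nut stays where it is left
- bin: the open square scrap bin of bare steel, 100 x 100 mm, 63 mm high to its rounded rim, walls 3 mm, loose, 0.6 kg. Origin under its middle at bench height, z up. It stands either behind the clamp or in front of it, seen from the robot, about 140 mm from it centre to centre; turned up to 0.2 rad.
- offcut_1: the wax offcut nearer to the nut: pale stepped block 32 (its x) x 22 (its y) x 19 mm, about 15 g; origin in the middle of its underside, z up. Grip its two flat sides that face its +y and -y (22 mm apart), down to the bed. 19 mm high over x -15 to +3 mm, elsewhere 14 mm. Its x lies along the clamp's y within 0.4 rad
- offcut_2: the wax offcut that lies at the far end of the bed: a pale wedge block 30 (its x) x 22 (its y) x 20 mm, otherwise like offcut_1 (its lowest part is 12 mm high)
- timer: bystander, to be left alone: bench timer standing upright, 64 wide, 50 high and 18 thick mm; origin under its middle
- cover_glass_box: bystander, to be left alone: closed flat box of cover glasses, 58 x 30 x 16 mm; origin under its middle
- dropper_bottle: bystander, to be left alone: small round bottle with a black cap, 34 across, 82 high mm; origin under its middle
- blade_box: bystander, to be left alone: flat narrow blade dispenser, 22 x 94 x 14 mm; origin under its middle
- marker: bystander, to be left alone: marker pen lying flat, 13 x 132 x 14 mm; origin under its middle
- hex_key: bystander, to be left alone: L-shaped hex key lying flat, 26 x 64 x 4 mm; origin under its middle
- cassette_3: bystander, to be left alone: tissue cassette, 28 x 40 x 12 mm; origin under its middle

How it is judged:
By the outcome, as a careful person would: the job done as asked, in the order asked, and still so for the second after the job is handed in, while the arm keeps its last pose, push and grip.
It also fails if it takes over 72 s, if anything falls off the work surface, if the arm or the gripper's body presses on something with over 40 N, if the wrist force passes 120 N, or if a joint passes its speed limit or range.

## Robot

A 6-joint arm with a two-finger parallel gripper is mounted at the origin on a cart in front of the work surface, level with it; the furniture and walls round the work are solid. World frame = base frame: x ahead of the robot, y to its left, z up, the work surface at z = 0. Lengths are in m, angles in rad, forces in N, time in s.
With the tool pointing down it reaches from about 0.3 to 0.875 m from the base axis. Payload 6.4 kg.
Tool frame: the origin (TCP) lies midway between the tips of the shut fingers; the grasp point (between the pads) lies 19 mm behind it; z points along the fingers, y is the line along which they close (so a half turn about z gives the same grasp; the last joint's range is limited). The gripper opens to 85 mm and grips with 20 to 120 N. Pads are 22 mm wide; open, the fingers measure 114 mm over their backs; the gripper's body (76 mm by 85 mm) begins 54 mm behind the grasp point. The pads swing forward as they close: fully open they stand 13 mm farther back than shut.
Start: joints at [-1.485, 0.181, 1.607, -0, 1.354, -0.206], TCP at [0.165, -0.551, 0.194] pointing down, gripper open.
Joint ranges: [-2.99, 2.99], [-0.89, 2.07], [0.3, 2.58], [-1.14, 4.28], [0, 2.63], [-3.12, 3.12]. Speed limits (rad/s): [2.57, 2.57, 3.01, 3.14, 3.14, 3.14].

## Interface

Orientations are given as a unit quaternion [w, x, y, z].
In Python, from bench import sensors, vision, ctrl gives the robot as it stands.
- The arm moves only by the tool carry_out, never from a script. Its argument "deltas" is text: rows parted by semicolons, each of 7 numbers parted by spaces: the shift along the tool's x, y, z in mm, then the turn, a rotation vector about the tool's x, y, z in rad, then the closure, from 0 (fully open) to 1 (shut). In form: tx ty tz ax ay az claw; .... A call has 1 to 12 rows; each row is the pose to reach, as a shift and turn from the pose commanded when the call began, along the tool's axes at that moment; what a row does not reach only later rows make up. A row lasts 1/8 s, in which the tool goes at most 62.5 mm and 10.7 degrees, less where a joint would pass 70% of its speed; a pose out of reach is approached as far as the arm can. A call with a gripper value outside its range is refused whole. The fingers move at their own pace and stop on an object; the grip force is fixed at half the most. Time passes only in rows, so rows that repeat a pose let the fingers close. It gives the time, the measured TCP pose, the force, the opening and the grip force at its end, in the units of the state.
- sensors.get_obs(): the state, without advancing time (a new reading comes with each control period).
- vision.camera(name): name is "scene" or "top" or "wrist"; returns the picture (480x640x3 uint8, blue, green, red); there is no depth.
- vision.camera_model(name): a dict with "K" (3x3 intrinsics, pixels), "extrinsics" (4x4, takes a point from world to camera coordinates); the wrist camera has in their place "hand_eye" (4x4, takes a point from camera to tool coordinates, whose origin is the TCP and whose axes are the flange's). Camera axes: x right, y down, z forward; pixel columns grow to the right and rows downward; lengths in m; the calibration is good to about 2 mm. The wrist camera is an equidistant fisheye: a pixel r from the principal point sees the ray r / f radians off the axis. A picture is of the moment at which its call begins: read the wrist's pose just before it. camera_model takes no time and is no camera call.
- ctrl.hand_in(): hands the job in; it is judged then, once.
The state is a dict: "time_s": time; "q": joint angles; "dq": joint speeds; "joint_efforts": joint torques, N m; "eef_pos": TCP position; "eef_rot": TCP orientation; "wrist_force": force on the tool from outside, world axes, zero at the start; "torque": the same for the moment, N m; "opening": opening from 0.0 (shut) to 1.0 (fully open); "grasp_force": force on a finger pad.
Only numpy, scipy, OpenCV 4.12 (cv2) and the standard library are available. Lean on these libraries where they do the work, as an engineer would, in place of code of your own. Each camera call takes 0.05 s, during which the arm holds its last target. There are 200 camera calls.

## Working session

There is one attempt and no reset: what is moved stays moved. The work goes in short steps, Python scripts to look and compute and a tool call to move; the robot and the scene stay as the last step left them, time stands still between calls to the robot, and variables do not carry over. Pictures are saved under pics/ and viewed, at most 10 in all, crops included, and the job is handed in when it is done.

Besides the shell and the picture viewer there is one more tool, called as name(argument=value, ...), one argument or row to a line, values as JSON. carry_out: Moves the arm, as the interface text tells. Its arguments: {"type":"object","properties":{"deltas":{"type":"string"}},"required":["deltas"]}

```bash
ls; mkdir -p pics; python3 - <<'E'
from bench import sensors, vision
import cv2,numpy as np
np.set_printoptions(precision=4,suppress=True)
o=sensors.get_obs();print(o)
for n in("scene","top","wrist"):
    cv2.imwrite(f"pics/{n}0.png",vision.camera(n));print(n,vision.camera_model(n))
E
```

```text
pics
{'time_s': 0.0, 'q': array([-1.4853,  0.1816,  1.608 ,  0.    ,  1.3538, -0.2063]), 'dq': array([-0.0008, -0.0002, -0.0007,  0.0011,  0.0019,  0.0002]), 'joint_efforts': array([ -0.0007, -44.4864, -35.1343,  -0.0003,   0.0089,  -0.    ]), 'eef_pos': array([ 0.1654, -0.5501,  0.193 ]), 'eef_rot': array([-0.0009,  0.9894,  0.1454,  0.0001]), 'wrist_force': array([ 0.0165, -0.0631,  0.5828]), 'torque': array([-0.0145, -0.0285, -0.0107]), 'grasp_force': 0.0, 'opening': 1.0012972003322873}
scene {'K': array([[470.0792,   0.    , 322.3332],
       [  0.    , 470.0792, 235.5897],
       [  0.    ,   0.    ,   1.    ]]), 'extrinsics': array([[ 0.9143, -0.4049,  0.0033, -0.5662],
       [-0.2352, -0.5376, -0.8098,  0.0793],
       [ 0.3297,  0.7396, -0.5867,  1.26  ],
       [ 0.    ,  0.    ,  0.    ,  1.    ]])}
top {'K': array([[534.8526,   0.    , 318.7455],
       [  0.    , 534.8526, 241.6873],
       [  0.    ,   0.    ,   1.    ]]), 'extrinsics': array([[ 0.024 , -0.9997,  0.0107, -0.1985],
       [-0.9816, -0.0256, -0.1894,  0.566 ],
       [ 0.1897, -0.0059, -0.9818,  1.2105],
       [ 0.    ,  0.    ,  0.    ,  1.    ]])}
wrist {'K': array([[371.6483,   0.    , 322.1136],
       [  0.    , 371.6483, 233.7088],
       [  0.    ,   0.    ,   1.    ]]), 'hand_eye': array([[ 0.0004, -0.9499, -0.3124,  0.0805],
       [ 1.    ,  0.0005, -0.0003, -0.0002],
       [ 0.0004, -0.3124,  0.9499, -0.1795],
       [ 0.    ,  0.    ,  0.    ,  1.    ]])}
```

View pics/top0.png

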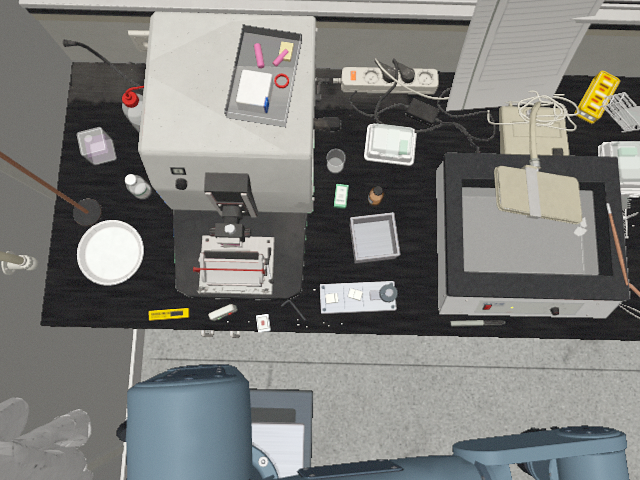

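View pics/scene0.png

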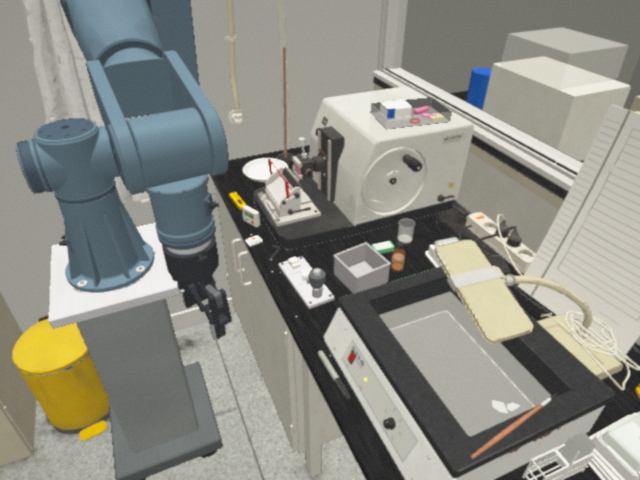

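The top view shows the clamp bed at about (358,297) with its nut at (389,292). The offcuts are at (332,298) and (355,294), and the bin is behind the clamp at (375,238). Next I'll turn these into rough positions.

```bash
cat > h.py <<'E'
import numpy as np,cv2
from scipy.spatial.transform import Rotation as R
from bench import sensors,vision
np.set_printoptions(precision=4,suppress=True)
def pose(o=None):
    o=o or sensors.get_obs();T=np.eye(4);w,x,y,z=o['eef_rot']
    T[:3,:3]=R.from_quat([x,y,z,w]).as_matrix();T[:3,3]=o['eef_pos'];return T
def cast(name,px,z,T=None):
    """pixels -> world points on plane z (T: tool pose for the wrist camera)"""
    m=vision.camera_model(name);K=m['K'];px=np.atleast_2d(px).astype(float)
    d=np.c_[(px[:,0]-K[0,2])/K[0,0],(px[:,1]-K[1,2])/K[1,1],np.ones(len(px))]
    if name=='wrist':
        r=np.hypot(d[:,0],d[:,1]);s=np.where(r>1e-9,np.sin(r)/np.maximum(r,1e-9),1)
        d=np.c_[d[:,0]*s,d[:,1]*s,np.cos(r)];C=T@m['hand_eye']
    else:C=np.linalg.inv(m['extrinsics'])
    d=d@C[:3,:3].T;c=C[:3,3];z=np.broadcast_to(z,len(d))
    return c+d*((z-c[2])/d[:,2])[:,None]
def totool(p,T): return (np.asarray(p)-T[:3,3])@T[:3,:3]*1000
E
python3 - <<'E'
from h import *
for n,p,z in(("bed",(358,297),.016),("nut",(389,292),.085),("off1",(355,294),.033),("off2",(332,298),.033),("bin",(375,215),.063),("binf",(378,260),.063),("bathedge",(437,260),.1),("micro",(300,290),.02),("micro2",(313,210),.2)):
    print(n,cast("top",p,z)[0])
print(totool([.32,-.14,.35],pose()), totool([.33,-.14,.3],pose()))
E
```

```text
bed [ 0.4459 -0.2817  0.016 ]
nut [ 0.4528 -0.3464  0.085 ]
off1 [ 0.4513 -0.2731  0.033 ]
off2 [ 0.4405 -0.2189  0.033 ]
bin [ 0.6374 -0.3163  0.063 ]
binf [ 0.5293 -0.3238  0.063 ]
bathedge [ 0.5268 -0.4535  0.1   ]
micro [ 0.4588 -0.1424  0.02  ]
micro2 [ 0.6107 -0.1695  0.2   ]
[ 266.1178 -348.6181 -156.2762] [ 275.6805 -345.6754 -106.2772]
```

```bash
python3 -c "
from h import *
print(totool([.445,-.28,.23],pose()))"
```

```text
[ 345.5304 -178.4208  -36.4784]
```

carry_out(
  deltas="60 -30 -40 0 0 -0.1 0; 120 -60 -40 0 0 -0.28 0; 170 -90 -40 0 0 -0.46 0; 220 -115 -40 0 0 -0.64 0; 270 -140 -40 0 0 -0.82 0; 320 -165 -38 0 0 -1.0 0; 345 -178 -36 0 0 -1.18 0; 345 -178 -36 0 0 -1.35 0; 345 -178 -36 0 0 -1.38 0; 345 -178 -36 0 0 -1.38 0; 345 -178 -36 0 0 -1.38 0",
)

```text
time_s: 1.52
eef_pos: [0.4443, -0.2814, 0.2299]
eef_rot: [-0.0, 0.672, 0.741, 0.0]
wrist_force: [-0.5, 0.3, -0.1]
opening: 0.997
grasp_force: 0.0
```

```bash
python3 - <<'E'
from h import *
T=pose();np.save('T1.npy',T);print(T);im=vision.camera('wrist');cv2.imwrite('pics/w1.png',im);o=sensors.get_obs();print(o['q'],o['time_s'])
E
```

```text
[[-0.0981  0.9952 -0.      0.4443]
 [ 0.9952  0.0981  0.     -0.2814]
 [ 0.     -0.     -1.      0.2299]
 [ 0.      0.      0.      1.    ]]
[-0.7903  0.0407  1.6874  0.      1.4135 -0.889 ] 1.575
```

View pics/w1.png

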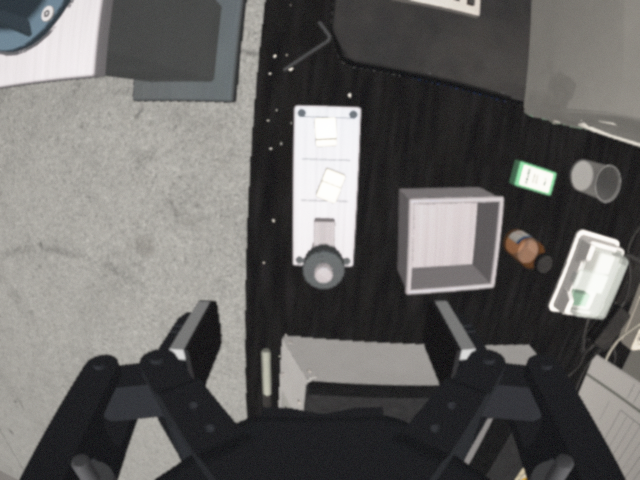

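The wrist view shows the bed from (294,106) to (354,267), offcut 1 at (330,185), offcut 2 at (326,131), the nut at (323,267) and the bin rim spanning (398,188) to (503,293). I'll segment these and look at an enlarged crop.

```bash
python3 - <<'E'
from h import *
im=cv2.imread('pics/w1.png');T=np.load('T1.npy')
g=cv2.cvtColor(im,cv2.COLOR_BGR2HSV)
for p in((326,122),(326,138),(330,185),(336,176),(310,150),(345,210)):print(p,im[p[1],p[0]])
sc=cast('wrist',[(294,106),(360,106),(354,267),(293,266)],.016,T);print(sc)
print('nuttop',cast('wrist',(323,267),.088,T))
print('bin rim',cast('wrist',[(399,189),(502,196),(496,290),(408,294)],.063,T))
c=cv2.resize(im[95:295,280:380],None,fx=3,fy=3,interpolation=cv2.INTER_CUBIC)
d=cv2.resize(im[175:305,385:515],None,fx=3,fy=3)
out=np.zeros((600,800,3),np.uint8);out[:600,:300]=c;out[:390,320:710]=d;cv2.imwrite('pics/w1c.png',out)
E
```

```text
(326, 122) [253 254 254]
(326, 138) [230 237 240]
(330, 185) [249 252 253]
(336, 176) [253 254 254]
(310, 150) [246 244 245]
(345, 210) [243 241 243]
[[ 0.4064 -0.1935  0.016 ]
 [ 0.4748 -0.1865  0.016 ]
 [ 0.4899 -0.3662  0.016 ]
 [ 0.4198 -0.3719  0.016 ]]
nuttop [[ 0.4511 -0.3389  0.088 ]]
bin rim [[ 0.5169 -0.262   0.063 ]
 [ 0.6284 -0.2553  0.063 ]
 [ 0.6497 -0.3615  0.063 ]
 [ 0.5455 -0.3726  0.063 ]]
```

View pics/w1c.png

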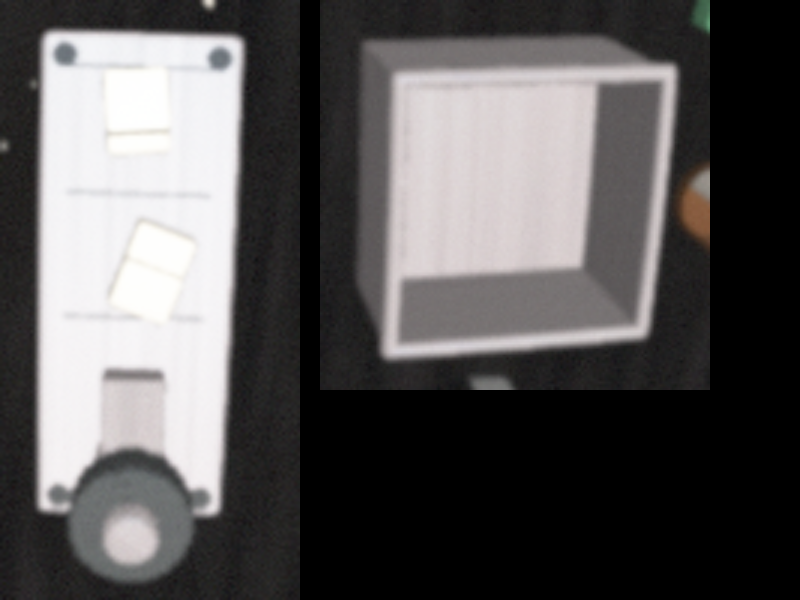

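The crop shows offcut 1 tilted, with corners at (142,218), (196,240), (160,325) and (108,302). Offcut 2 is nearly aligned with the bed, spanning (105,68) to (170,155). The nut's top face is centred at (131,525) and the bin rim is clear.

```bash
python3 - <<'E'
from h import *
T=np.load('T1.npy')
f=lambda p:np.array(p)/3+[280,95]
bed=cast('wrist',f([(43,35),(243,38),(219,515),(39,513)]),.016,T)
print('bed',bed.mean(0),[np.linalg.norm(bed[i]-bed[(i+1)%4]) for i in range(4)])
a=(bed[0]+bed[1]-bed[2]-bed[3])/2;yaw=np.arctan2(a[1],a[0])-np.pi/2;print('clampyaw',yaw)
print('nut from bed',bed.mean(0)+.065*np.array([np.sin(yaw),-np.cos(yaw),0]),'nuttop',cast('wrist',f((131,525)),.084,T))
for n,p in(('o1',[(142,218),(196,240),(160,325),(108,302)]),('o2',[(105,68),(168,68),(170,154),(108,157)])):
    c=cast('wrist',f(p),.031,T);v=(c[0]+c[1]-c[2]-c[3])/2
    print(n,c.mean(0),'yaw of long',np.arctan2(v[1],v[0]),'len',np.linalg.norm(v),np.linalg.norm(c[0]-c[1]))
b=cast('wrist',np.array([(75,73),(357,68),(328,338),(65,356)])/3+[385,175],.063,T);print('bin',b.mean(0),b)
for r in ('now',):print('camera',(T@vision.camera_model('wrist')['hand_eye'])[:3,3],'toolyaw',np.arctan2(T[1,0],T[0,0]))
E
```

```text
bed [ 0.4478 -0.28    0.016 ] [np.float64(0.06942427834100667), np.float64(0.17826308745697844), np.float64(0.06915063171368838), np.float64(0.17826497171207484)]
clampyaw 0.07180580841395123
nut from bed [ 0.4525 -0.3449  0.016 ] nuttop [[ 0.4522 -0.3436  0.084 ]]
o1 [ 0.4523 -0.2718  0.031 ] yaw of long 1.2884996782986733 len 0.03205269261138357 0.02001284328223434
o2 [ 0.442  -0.2175  0.031 ] yaw of long 1.6988860576972948 len 0.029786684105646062 0.02104135707145424
bin [ 0.5878 -0.3147  0.063 ] [[ 0.5294 -0.2709  0.063 ]
 [ 0.6312 -0.2567  0.063 ]
 [ 0.6466 -0.3587  0.063 ]
 [ 0.544  -0.3723  0.063 ]]
camera [ 0.437  -0.2014  0.4094] toolyaw 1.6690118301484895
```

carry_out(
  deltas="9 9 50 0 0 0.18 0.3; 9 9 100 0 0 0.36 0.3; 9 9 150 0 0 0.38 0.3; 9 9 185 0 0 0.38 0.3; 9 9 205 0 0 0.38 0.3; 9 9 212 0 0 0.38 0.3; 9 9 212 0 0 0.38 0.3; 9 9 212 0 0 0.38 1; 9 9 212 0 0 0.38 1; 9 9 212 0 0 0.38 1; 9 9 212 0 0 0.38 1; 9 9 212 0 0 0.38 1",
)

```text
time_s: 3.08
eef_pos: [0.4527, -0.2711, 0.018]
eef_rot: [0.0, 0.799, 0.602, 0.0]
wrist_force: [-0.3, -0.4, -0.3]
opening: 0.0
grasp_force: 0.0
```

The fingers shut on nothing, so I'll open slightly, raise and look.

carry_out(
  deltas="0 0 -60 0 0 0 1; 0 0 -120 0 0 0 1; 0 0 -160 0 0 0 0.5; 0 0 -160 0 0 0 0.3; 0 0 -160 0 0 0 0.3",
)

```text
time_s: 3.7
eef_pos: [0.4523, -0.2707, 0.1772]
eef_rot: [-0.0, 0.799, 0.602, -0.0]
wrist_force: [-1.1, -0.2, 0.2]
opening: 0.638
grasp_force: 0.0
```

```bash
python3 - <<'E'
from h import *
T=pose();np.save('T2.npy',T);print(T);im=vision.camera('wrist');cv2.imwrite('pics/w2.png',im)
t=vision.camera('top');cv2.imwrite('pics/t2.png',t)
c=cv2.resize(im[60:340,200:570],None,fx=2,fy=2,interpolation=cv2.INTER_CUBIC);cv2.imwrite('pics/w2c.png',c)
E
```

```text
[[ 0.2754  0.9613 -0.0007  0.4523]
 [ 0.9613 -0.2754  0.0006 -0.2707]
 [ 0.0004 -0.0009 -1.      0.1772]
 [ 0.      0.      0.      1.    ]]
```

View pics/w2c.png

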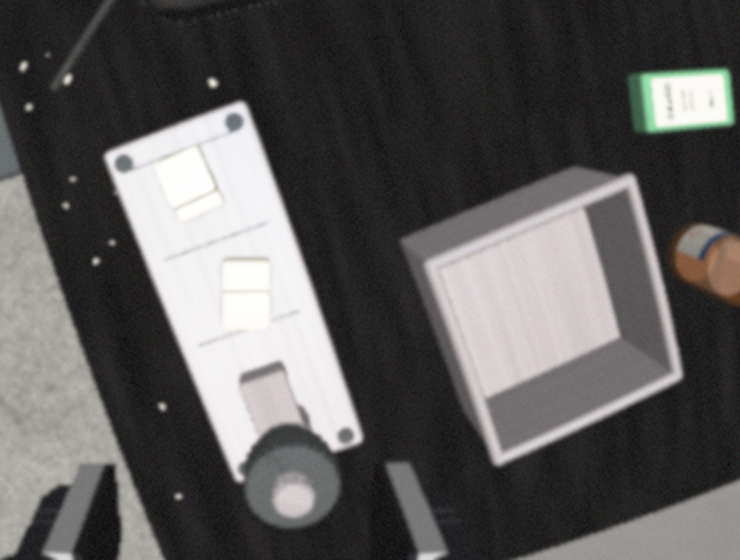

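The crop shows offcut 1 still on the bed at (246,293). I'll check whether it moved and where the TCP projects.

```bash
python3 - <<'E'
from h import *
T=np.load('T2.npy')
f=lambda p:np.array(p)/2+[200,60]
for n,p in(('o1',[(223,257),(271,260),(270,329),(220,326)]),('o2',[(156,163),(203,145),(223,203),(178,221)])):
    c=cast('wrist',f(p),.031,T);v=(c[0]+c[1]-c[2]-c[3])/2
    print(n,c.mean(0),'yaw',np.arctan2(v[1],v[0]),'len',np.linalg.norm(v),np.linalg.norm(c[0]-c[1]))
m=vision.camera_model('wrist');H=np.linalg.inv(m['hand_eye']);K=m['K']
def proj(p):
    c=H@np.r_[p,1];th=np.arctan2(np.hypot(c[0],c[1]),c[2]);s=th/np.hypot(c[0],c[1]);return K[:2,2]+K[0,0]*s*c[:2]
for p in([0,0,0],[0,.028,-.005],[0,-.028,-.005],[0.011,.028,-.005],[-0.011,.028,-.019]):print(p,proj(p))
print('top o1,o2');t=cv2.imread('pics/t2.png');cv2.imwrite('pics/t2c.png',cv2.resize(t[220:330,290:440],None,fx=4,fy=4))
E
```

```text
o1 [ 0.4528 -0.2716  0.031 ] yaw 1.2647593193328697 len 0.032149407538044614 0.021448101745204232
o2 [ 0.443  -0.2167  0.031 ] yaw 1.6246274189379535 len 0.027313481007044595 0.022019394169861723
[0, 0, 0] [321.7294 272.5407]
[0, 0.028, -0.005] [375.6155 276.2421]
[0, -0.028, -0.005] [267.8343 276.1517]
[0.011, 0.028, -0.005] [376.7575 256.5959]
[-0.011, 0.028, -0.019] [377.9504 307.9118]
top o1,o2
```

View pics/w2.png

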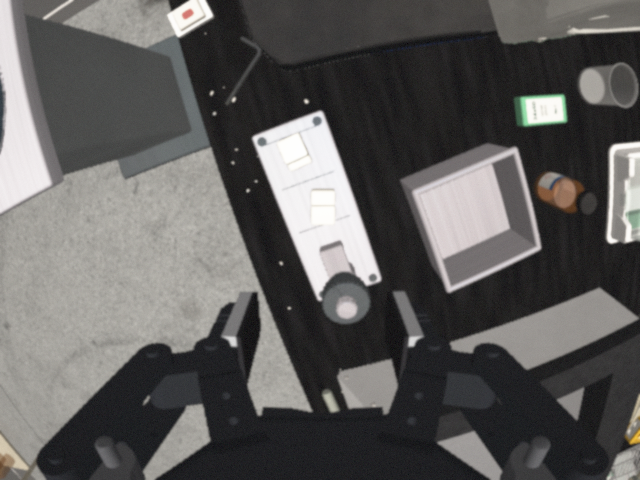

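The offcut did not move. The tips in the wrist image sit well short of the stated TCP, roughly 40 mm behind it. I'll shut the fingers and measure this.

carry_out(
  deltas="0 0 0 0 0 0 0.75; 0 0 0 0 0 0 0.75; 0 0 0 0 0 0 0.75",
)

```text
time_s: 4.18
eef_pos: [0.4526, -0.271, 0.1775]
eef_rot: [-0.0, 0.799, 0.602, -0.0]
wrist_force: [-0.3, -0.2, -0.1]
opening: 0.251
grasp_force: 0.0
```

```bash
python3 - <<'E'
from h import *
im=vision.camera('wrist');print(sensors.get_obs()['opening']);cv2.imwrite('pics/w3.png',im)
cv2.imwrite('pics/w3a.png',im)
E
```

```text
0.24803063892608695
```

carry_out(
  deltas="0 0 0 0 0 0 1; 0 0 0 0 0 0 1; 0 0 0 0 0 0 1",
)

```text
time_s: 4.6
eef_pos: [0.4527, -0.2711, 0.1779]
eef_rot: [0.0, 0.799, 0.602, -0.0]
wrist_force: [1.2, 0.5, 0.3]
opening: 0.006
grasp_force: 0.0
```

```bash
python3 - <<'E'
from h import *
im=vision.camera('wrist');print(sensors.get_obs()['opening'])
a=cv2.imread('pics/w3a.png')
r=lambda i:cv2.resize(i[230:430,222:422],None,fx=2,fy=2,interpolation=cv2.INTER_CUBIC)
cv2.imwrite('pics/w4.png',np.hstack([r(a),r(im)]))
E
```

```text
0.0019749121794027224
```

View pics/w4.png

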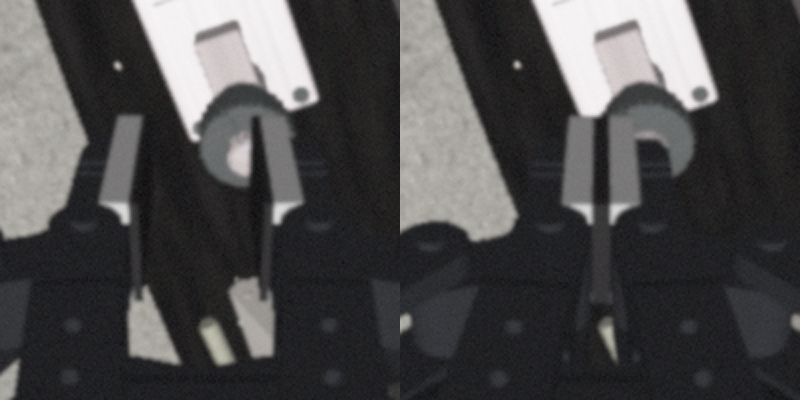

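Shut, the tips sit at about row 287, column 322. That puts the real tips about 40 mm behind the reported TCP, which agrees with the miss. I'll descend again with that offset, in stages.

carry_out(
  deltas="-1 0 60 0 0 0 0.5; -1 0 120 0 0 0 0.5; -1 0 160 0 0 0 0.5; -1 0 180 0 0 0 0.5; -1 0 186 0 0 0 0.5; -1 0 190 0 0 0 0.5; -1 0 190 0 0 0 0.5",
)

```text
time_s: 5.52
eef_pos: [0.453, -0.2726, -0.0113]
eef_rot: [0.001, 0.799, 0.602, 0.0]
wrist_force: [-0.0, 0.1, 0.7]
opening: 0.501
grasp_force: 0.0
```

carry_out(
  deltas="0 0 1 0 0 0 1; 0 0 2 0 0 0 1; 0 0 3 0 0 0 1; 0 0 4 0 0 0 1; 0 0 5 0 0 0 1; 0 0 5 0 0 0 1",
)

```text
time_s: 6.28
eef_pos: [0.4532, -0.2728, -0.0123]
eef_rot: [0.001, 0.798, 0.602, -0.0]
wrist_force: [-13.1, 9.5, 41.2]
opening: 0.238
grasp_force: 61.7
```

Gripped. The tips met the bed at a reported z of -0.012, so the real offset is about 28 mm. Lifting now.

carry_out(
  deltas="0 0 -8 0 0 0 1; 0 0 -50 0 0 0 1; 0 0 -100 0 0 0 1; 0 0 -130 0 0 0 1; 0 0 -130 0 0 0 1",
)

```text
time_s: 6.9
eef_pos: [0.4542, -0.2737, 0.1161]
eef_rot: [0.003, 0.799, 0.602, 0.001]
wrist_force: [0.8, -0.5, -0.0]
opening: 0.232
grasp_force: 59.3
```

```bash
python3 - <<'E'
from h import *
o=sensors.get_obs();T=pose(o);print(T[:3,3],o['opening'],o['q'])
for p in([.590,-.302,.03],):print(totool(p,T))
E
```

```text
[ 0.4542 -0.2737  0.1161] 0.2323167353449121 [-0.7664  0.1618  1.7962  0.      1.177  -0.4875]
[ 10.4766 137.8019  86.9155]
```

carry_out(
  deltas="2 40 0 0 0 -0.1 1; 6 85 0 0 0 -0.25 1; 10 125 0 0 0 -0.38 1; 10 138 0 0 0 -0.42 1; 10 138 30 0 0 -0.42 1; 10 138 70 0 0 -0.42 1; 10 138 95 0 0 -0.42 1; 10 138 99 0 0 -0.42 1; 10 138 99 0 0 -0.42 0.6; 10 138 99 0 0 -0.42 0.6; 10 138 99 0 0 -0.42 0.6",
)

```text
time_s: 8.28
eef_pos: [0.5886, -0.3011, 0.0153]
eef_rot: [0.001, 0.656, 0.755, 0.0]
wrist_force: [0.1, 0.4, 0.1]
opening: 0.394
grasp_force: 0.0
```

carry_out(
  deltas="0 0 -50 0 0 0 0.6; 0 0 -110 0 0 0 0.6; 0 0 -150 0 0 0 0.6; 0 -60 -170 0 0 0 0.5; 0 -110 -170 0 0 0 0.5; 0 -110 -170 0 0 0 0.5",
)

```text
time_s: 9.02
eef_pos: [0.4765, -0.3164, 0.1849]
eef_rot: [0.0, 0.657, 0.754, -0.0]
wrist_force: [0.0, -0.3, 0.3]
opening: 0.501
grasp_force: 0.0
```

```bash
python3 - <<'E'
from h import *
o=sensors.get_obs();T=pose(o);np.save('T5.npy',T);print(T,o['opening'])
im=vision.camera('wrist');cv2.imwrite('pics/w5.png',im)
print(totool([.4425,-.217,0],T),'yaw',np.arctan2(T[1,0],T[0,0]))
E
```

```text
[[-0.1379  0.9905  0.0001  0.4765]
 [ 0.9904  0.1379 -0.0008 -0.3164]
 [-0.0008 -0.0001 -1.      0.1849]
 [ 0.      0.      0.      1.    ]] 0.5009773071086703
[103.2483 -19.9214 184.7972] yaw 1.7091072334263313
```

View pics/w5.png

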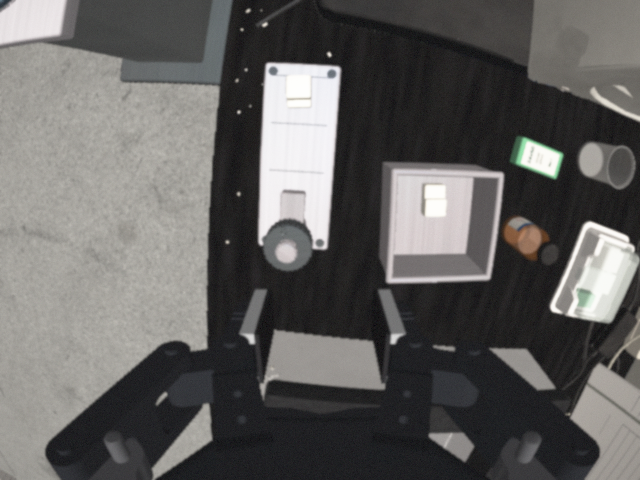

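Offcut 1 lies in the bin at (434,200) and the bin hasn't moved. Offcut 2 is at (299,90). Now I'll fetch it.

carry_out(
  deltas="50 -10 0 0 0 0.02 0.5; 100 -20 0 0 0 0.04 0.5; 103 -20 50 0 0 0.04 0.5; 103 -20 110 0 0 0.04 0.5; 103 -20 160 0 0 0.04 0.5; 103 -20 185 0 0 0.04 0.5; 103 -20 192 0 0 0.04 0.5; 103 -20 193 0 0 0.04 0.5; 103 -20 194 0 0 0.04 1; 103 -20 194 0 0 0.04 1; 103 -20 194 0 0 0.04 1; 103 -20 194 0 0 0.04 1",
)

```text
time_s: 10.58
eef_pos: [0.446, -0.2177, -0.0086]
eef_rot: [0.002, 0.671, 0.742, 0.0]
wrist_force: [0.2, -0.2, 5.8]
opening: 0.227
grasp_force: 59.1
```

carry_out(
  deltas="0 0 -5 0 0 0 1; 0 0 -50 0 0 0 1; 0 0 -100 0 0 0 1; 0 0 -130 0 0 0 1; 0 0 -130 0 0 0 1",
)

```text
time_s: 11.2
eef_pos: [0.4463, -0.2182, 0.123]
eef_rot: [0.003, 0.67, 0.742, 0.0]
wrist_force: [0.8, -0.3, 0.4]
opening: 0.232
grasp_force: 58.8
```

```bash
python3 - <<'E'
from h import *
o=sensors.get_obs();T=pose(o);print(T[:3,3],o['opening'],o['grasp_force'])
print(totool([.584,-.333,.03],T),np.arctan2(T[1,0],T[0,0]))
E
```

```text
[ 0.4463 -0.2182  0.123 ] 0.23201838156763735 58.80711257457733
[-127.7136  124.9816   94.1205] 1.671848417447043
```

carry_out(
  deltas="-40 40 0 0 0 -0.04 1; -85 85 0 0 0 -0.04 1; -128 125 0 0 0 -0.04 1; -128 125 0 0 0 -0.04 1; -128 125 40 0 0 -0.04 1; -128 125 80 0 0 -0.04 1; -128 125 102 0 0 -0.04 1; -128 125 106 0 0 -0.04 1; -128 125 106 0 0 -0.04 0.6; -128 125 106 0 0 -0.04 0.6; -128 125 106 0 0 -0.04 0.6",
)

```text
time_s: 12.58
eef_pos: [0.5827, -0.3321, 0.0154]
eef_rot: [0.001, 0.656, 0.755, 0.0]
wrist_force: [0.2, -0.6, -0.1]
opening: 0.398
grasp_force: 0.0
```

carry_out(
  deltas="0 0 -50 0 0 0 0.6; 0 0 -110 0 0 0 0.6; 0 0 -150 0 0 0 0.4; 0 -60 -170 0 0 0 0.2; 0 -110 -170 0 0 0 0.2; 0 -110 -170 0 0 0 0.2; 0 -110 -170 0 0 0 0.2",
)

```text
time_s: 13.45
eef_pos: [0.4734, -0.3474, 0.1848]
eef_rot: [0.001, 0.656, 0.755, 0.0]
wrist_force: [0.1, -0.3, 0.3]
opening: 0.798
grasp_force: 0.0
```

```bash
python3 - <<'E'
from h import *
o=sensors.get_obs();T=pose(o);np.save('T6.npy',T);print(T,o['opening'],o['q'])
im=vision.camera('wrist');cv2.imwrite('pics/w6.png',im)
cv2.imwrite('pics/w6c.png',cv2.resize(im[140:400,200:530],None,fx=2.2,fy=2.2,interpolation=cv2.INTER_CUBIC))
print('yaw',np.arctan2(T[1,0],T[0,0]))
E
```

```text
[[-0.1399  0.9902  0.0014  0.4734]
 [ 0.9902  0.1399 -0.0011 -0.3474]
 [-0.0012  0.0013 -1.      0.1848]
 [ 0.      0.      0.      1.    ]] 0.7983288724284108 [-0.8352  0.2142  1.5866  0.0004  1.3391 -0.9757]
yaw 1.7112016491572484
```

View pics/w6c.png

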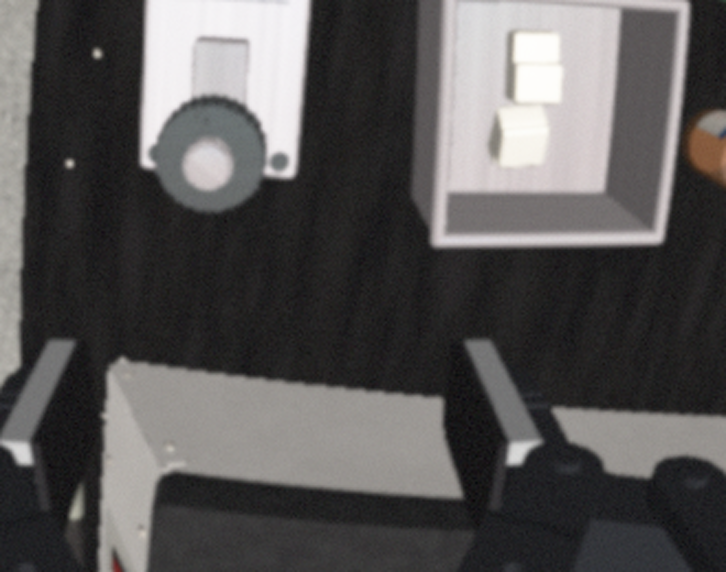

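Both offcuts lie in the bin and it hasn't shifted. The nut's top face is centred at crop (210,157), i.e. pixel (295.5,211.4).

```bash
python3 - <<'E'
from h import *
T=np.load('T6.npy');n=cast('wrist',(295.5,211.4),.0845,T)[0];print(n)
im=cv2.imread('pics/w6.png')[150:250,255:335];g=cv2.GaussianBlur(cv2.cvtColor(im,cv2.COLOR_BGR2GRAY),(3,3),0)
c=cv2.HoughCircles(g,cv2.HOUGH_GRADIENT,1,20,param1=80,param2=12,minRadius=20,maxRadius=30)
print(c, c is not None and cast('wrist',c[0,:3,:2]+[255,150],.0845,T))
p=[.4523,-.3443,.030];print(totool(p,pose()))
E
```

```text
[ 0.4524 -0.3435  0.0845]
[[[41.5 59.5 26. ]]] [[ 0.4529 -0.3418  0.0845]]
[  6.052  -21.0346 154.5031]
```

carry_out(
  deltas="6 -21 20 0 0 -0.17 0.2; 6 -21 50 0 0 -0.34 0.2; 6 -21 75 0 0 -0.5 0.2; 6 -21 100 0 0 -0.6 0.2; 6 -21 100 0 0 -0.6 0.2; 6 -21 125 0 0 -0.6 0.2; 6 -21 145 0 0 -0.6 0.2; 6 -21 154 0 0 -0.6 0.2; 6 -21 154 0 0 -0.6 0.2",
)

```text
time_s: 14.62
eef_pos: [0.4518, -0.344, 0.0302]
eef_rot: [0.0, 0.403, 0.915, 0.0]
wrist_force: [0.7, -0.1, 0.0]
opening: 0.807
grasp_force: 0.0
```

```bash
python3 - <<'E'
from h import *
o=sensors.get_obs();T=pose(o);print(T[:3,3],o['wrist_force'],o['torque'],o['q'])
print('fix',totool([.4525,-.344,.030],T))
E
```

```text
[ 0.4518 -0.344   0.0302] [ 0.6709 -0.0537  0.04  ] [ 0.0088  0.032  -0.032 ] [-0.8598  0.3658  1.7407  0.0001  1.0351 -1.6003]
fix [-0.4406  0.5283  0.1806]
```

carry_out(
  deltas="0 0 0 0 0 0 0.5; 0 0 0 0 0 0 0.6; 0 0 0 0 0 0 1; 0 0 0 0 0 0 1; 0 0 0 0 0 0 1; 0 0 0 0 0 0 1",
)

```text
time_s: 15.38
eef_pos: [0.4517, -0.345, 0.0315]
eef_rot: [0.001, 0.403, 0.915, -0.001]
wrist_force: [-3.1, 0.5, 4.8]
opening: 0.44
grasp_force: 59.4
```

```bash
cat > s.py <<'E'
from h import *
o=sensors.get_obs();T=pose(o);print(T[:3,3],'yaw',np.arctan2(T[1,0],T[0,0]),'F',o['wrist_force'],'M',o['torque'],'op',o['opening'],o['grasp_force'],'q6',o['q'][5],'t',o['time_s'])
E
python3 s.py
```

```text
[ 0.4517 -0.345   0.0315] yaw 2.3116414717241263 F [-3.1064  0.5394  4.8123] M [0.0484 0.3753 0.0319] op 0.43959475975407153 59.42552447319031 q6 -1.6010649530154166 t 15.375
```

Gripped on the head: an opening of 0.44 matches about 40 mm, with the same bias as on the 22 mm offcuts. Tightening now.

carry_out(
  deltas="0 0 0.2 0 0 0.17 1; 0 0 0.3 0 0 0.34 1; 0 0 0.5 0 0 0.51 1; 0 0 0.7 0 0 0.68 1; 0 0 0.8 0 0 0.85 1; 0 0 1 0 0 1.02 1; 0 0 1.1 0 0 1.19 1; 0 0 1.3 0 0 1.36 1; 0 0 1.5 0 0 1.5 1; 0 0 1.5 0 0 1.5 1",
)

```text
time_s: 16.62
eef_pos: [0.4517, -0.345, 0.0301]
eef_rot: [0.001, 0.919, 0.394, -0.0]
wrist_force: [-2.5, -0.2, 6.7]
opening: 0.442
grasp_force: 59.5
```

```bash
python3 s.py
```

```text
[ 0.4517 -0.345   0.0301] yaw 0.8099800549165191 F [-2.4867 -0.2072  6.6632] M [ 0.1695  0.5377 -0.0608] op 0.4422443323737309 59.54221844673157 q6 -0.09942240401259349 t 16.625
```

carry_out(
  deltas="0 0 0.1 0 0 0.1 1; 0 0 0.2 0 0 0.2 1; 0 0 0.3 0 0 0.3 1; 0 0 0.3 0 0 0.3 1",
)

```text
time_s: 17.12
eef_pos: [0.4517, -0.345, 0.0298]
eef_rot: [0.001, 0.968, 0.252, 0.0]
wrist_force: [-3.6, 0.8, 5.5]
opening: 0.441
grasp_force: 59.5
```

```bash
python3 s.py
```

```text
[ 0.4517 -0.345   0.0298] yaw 0.5105221980276125 F [-3.6137  0.7623  5.4659] M [ 0.122   0.5302 -0.1038] op 0.4411027091293829 59.54785108566284 q6 0.20005342884574956 t 17.125
```

carry_out(
  deltas="0 0 0.1 0 0 0.1 1; 0 0 0.2 0 0 0.15 1; 0 0 0.2 0 0 0.15 1",
)

```text
time_s: 17.5
eef_pos: [0.4518, -0.345, 0.0297]
eef_rot: [0.001, 0.984, 0.18, 0.0]
wrist_force: [-4.4, 0.7, 6.3]
opening: 0.444
grasp_force: 59.8
```

```bash
python3 s.py
```

```text
[ 0.4518 -0.345   0.0297] yaw 0.361102226218612 F [-4.3722  0.6524  6.306 ] M [ 0.1035  0.5567 -0.0405] op 0.44383186456033796 59.78185057640076 q6 0.34949997118796955 t 17.5
```

carry_out(
  deltas="0 0 0.1 0 0 0.1 1; 0 0 0.1 0 0 0.15 1; 0 0 0.1 0 0 0.15 1",
)

```text
time_s: 17.88
eef_pos: [0.4544, -0.3447, 0.0297]
eef_rot: [0.002, 0.994, 0.106, 0.003]
wrist_force: [6.6, 2.6, 1.7]
opening: 0.442
grasp_force: 61.1
```

```bash
python3 s.py
```

```text
[ 0.4544 -0.3447  0.0297] yaw 0.21157529067312103 F [6.643  2.6223 1.6552] M [ 0.3543 -1.2864  0.2855] op 0.44209366777482556 61.11788749694824 q6 0.4990061989955126 t 17.875
```

carry_out(
  deltas="0 0 0 0 0 0.04 1; 0 0 0 0 0 0.04 1",
)

```text
time_s: 18.12
eef_pos: [0.4544, -0.3448, 0.0298]
eef_rot: [0.002, 0.996, 0.087, 0.002]
wrist_force: [7.8, 1.9, 1.8]
opening: 0.443
grasp_force: 61.1
```

```bash
python3 s.py
```

```text
[ 0.4544 -0.3448  0.0298] yaw 0.17463115322112216 F [7.823  1.9415 1.7959] M [ 0.2133 -1.3276  1.4332] op 0.4430917835640175 61.06090307235718 q6 0.5368822027325935 t 18.125
```

carry_out(
  deltas="0 0 0 0 0 0.06 1; 0 0 0 0 0 0.06 1",
)

```text
time_s: 18.38
eef_pos: [0.4518, -0.3451, 0.0296]
eef_rot: [0.001, 0.998, 0.056, 0.0]
wrist_force: [-2.7, 0.8, 6.4]
opening: 0.444
grasp_force: 61.8
```

```bash
python3 s.py
```

```text
[ 0.4518 -0.3451  0.0296] yaw 0.1111040995524947 F [-2.7364  0.7809  6.4025] M [ 0.0042  0.4878 -0.0351] op 0.44439007290152865 61.82461738586426 q6 0.5996662938399548 t 18.375
```

carry_out(
  deltas="0 0 0 0 0 0.03 1; 0 0 0 0 0 0.03 1",
)

```text
time_s: 18.62
eef_pos: [0.4518, -0.345, 0.0295]
eef_rot: [0.001, 0.999, 0.041, 0.0]
wrist_force: [-1.9, 1.4, 5.9]
opening: 0.436
grasp_force: 61.8
```

```bash
python3 s.py
```

```text
[ 0.4518 -0.345   0.0295] yaw 0.08131582207861052 F [-1.8767  1.4445  5.9371] M [ 0.0308  0.5025 -0.035 ] op 0.4358675170971364 61.83245301246643 q6 0.6293041594077532 t 18.625
```

carry_out(
  deltas="0 0 0 0 0 0.03 1; 0 0 0 0 0 0.03 1",
)

```text
time_s: 18.88
eef_pos: [0.4517, -0.345, 0.0295]
eef_rot: [0.001, 1.0, 0.027, 0.0]
wrist_force: [-2.3, 0.5, 6.6]
opening: 0.44
grasp_force: 61.8
```

```bash
python3 s.py
```

```text
[ 0.4517 -0.345   0.0295] yaw 0.05341796584112458 F [-2.276   0.4779  6.624 ] M [0.045  0.3856 0.8357] op 0.44003520100049764 61.813799142837524 q6 0.6578499316448152 t 18.875
```

carry_out(
  deltas="0 0 0 0 0 0.03 1; 0 0 0 0 0 0.03 1",
)

```text
time_s: 19.12
eef_pos: [0.4545, -0.3452, 0.0297]
eef_rot: [0.002, 1.0, 0.01, 0.003]
wrist_force: [8.8, 0.9, 0.4]
opening: 0.44
grasp_force: 62.2
```

```bash
python3 s.py
```

```text
[ 0.4545 -0.3452  0.0297] yaw 0.0208968820105254 F [8.8305 0.9119 0.3681] M [ 0.0121 -1.371  -0.0285] op 0.43993189739007643 62.23566770553589 q6 0.6891928493370552 t 19.125
```

The torque rises and releases about every 0.12 rad with no further turn. The pads are skipping on the knurl, so the nut is on its hard stop. I'll take up the slack gently to get the zero reference.

carry_out(
  deltas="0 0 0 0 0 0.015 1; 0 0 0 0 0 0.015 1",
)

```text
time_s: 19.38
eef_pos: [0.4545, -0.3452, 0.0297]
eef_rot: [0.002, 1.0, 0.003, 0.003]
wrist_force: [9.0, 1.0, -0.5]
opening: 0.441
grasp_force: 62.2
```

```bash
python3 s.py
```

```text
[ 0.4545 -0.3452  0.0297] yaw 0.00615529980465004 F [ 8.9632  0.9525 -0.5497] M [-0.0679 -1.3825 -0.0429] op 0.44084877910899917 62.1845018863678 q6 0.7041532856251301 t 19.375
```

carry_out(
  deltas="0 0 0 0 0 0.015 1; 0 0 0 0 0 0.015 1",
)

```text
time_s: 19.62
eef_pos: [0.4545, -0.3452, 0.0297]
eef_rot: [0.002, 1.0, -0.004, 0.003]
wrist_force: [8.2, 0.1, 0.6]
opening: 0.439
grasp_force: 62.2
```

```bash
python3 s.py
```

```text
[ 0.4545 -0.3452  0.0297] yaw -0.008830130878597723 F [8.1579 0.1194 0.6167] M [-0.047  -1.3735 -0.0327] op 0.4386808941958763 62.18005299568176 q6 0.7191473564532233 t 19.625
```

carry_out(
  deltas="0 0 0 0 0 0.02 1; 0 0 0 0 0 0.02 1",
)

```text
time_s: 19.88
eef_pos: [0.4545, -0.3452, 0.0296]
eef_rot: [0.002, 1.0, -0.014, 0.003]
wrist_force: [8.9, 0.7, -0.6]
opening: 0.441
grasp_force: 62.2
```

```bash
python3 s.py
```

```text
[ 0.4545 -0.3452  0.0296] yaw -0.0289210195295141 F [ 8.8603  0.6939 -0.6071] M [-0.1295 -1.3567 -0.0495] op 0.440638660965807 62.17337965965271 q6 0.7392100998648389 t 19.875
```

carry_out(
  deltas="0 0 0 0 0 0.015 1; 0 0 0 0 0 0.015 1",
)

```text
time_s: 20.12
eef_pos: [0.4545, -0.3453, 0.0296]
eef_rot: [0.002, 1.0, -0.022, 0.003]
wrist_force: [8.9, -0.2, -1.4]
opening: 0.439
grasp_force: 62.2
```

```bash
python3 s.py
```

```text
[ 0.4545 -0.3453  0.0296] yaw -0.04388087787669543 F [ 8.9292 -0.2333 -1.3829] M [-0.1627 -1.4224 -0.0742] op 0.4389434149169923 62.16900587081909 q6 0.754150674517556 t 20.125
```

carry_out(
  deltas="0 0 0 0 0 0.02 1; 0 0 0 0 0 0.02 1",
)

```text
time_s: 20.38
eef_pos: [0.4545, -0.3454, 0.0296]
eef_rot: [0.002, 0.999, -0.032, 0.003]
wrist_force: [8.0, -1.1, -1.2]
opening: 0.443
grasp_force: 62.1
```

```bash
python3 s.py
```

```text
[ 0.4545 -0.3454  0.0296] yaw -0.06388526352928385 F [ 7.9633 -1.0642 -1.2342] M [-0.114  -1.4013  0.0014] op 0.4429070648914714 62.11223244667053 q6 0.7741381157732234 t 20.375
```

carry_out(
  deltas="0 0 0 0 0 0.015 1; 0 0 0 0 0 0.015 1",
)

```text
time_s: 20.62
eef_pos: [0.4545, -0.3454, 0.0296]
eef_rot: [0.002, 0.999, -0.039, 0.003]
wrist_force: [7.9, -1.4, -1.1]
opening: 0.44
grasp_force: 62.1
```

```bash
python3 s.py
```

```text
[ 0.4545 -0.3454  0.0296] yaw -0.0776706317432057 F [ 7.8806 -1.3946 -1.1208] M [-0.0758 -1.3455  0.4597] op 0.44004561053846764 62.08038568496704 q6 0.7883541814177548 t 20.625
```

The stop contact is at yaw -0.063. I'll back off to yaw about 1.507, rising 1.5 mm with the thread.

carry_out(
  deltas="0 0 -0.1 0 0 -0.15 1; 0 0 -0.3 0 0 -0.3 1; 0 0 -0.4 0 0 -0.45 1; 0 0 -0.6 0 0 -0.6 1; 0 0 -0.7 0 0 -0.75 1; 0 0 -0.9 0 0 -0.9 1; 0 0 -1 0 0 -1.05 1; 0 0 -1.2 0 0 -1.2 1; 0 0 -1.3 0 0 -1.35 1; 0 0 -1.5 0 0 -1.5 1; 0 0 -1.5 0 0 -1.585 1; 0 0 -1.5 0 0 -1.585 1",
)

```text
time_s: 22.12
eef_pos: [0.4519, -0.3422, 0.0309]
eef_rot: [-0.001, 0.729, 0.684, 0.001]
wrist_force: [-2.3, 9.0, 11.9]
opening: 0.437
grasp_force: 63.4
```

```bash
python3 s.py; python3 - <<'E'
from h import *
im=vision.camera('wrist');cv2.imwrite('pics/w9.png',im)
t=vision.camera('top');a=cv2.imread('pics/top0.png')
d=cv2.absdiff(t,a).max(2);m=d[180:330,60:430]>60
n,l,s,c=cv2.connectedComponentsWithStats(m.astype(np.uint8))
print([(r[:5]+[60,180,0,0,0]).tolist() for r in s[1:] if r[4]>15])
E
```

```text
[ 0.4519 -0.3422  0.0309] yaw 1.507835450507715 F [-2.3277  9.0267 11.8858] M [1.5822 0.0554 0.0924] op 0.4365051479526324 63.372652530670166 q6 -0.7970158662339833 t 22.125
[[376, 233, 54, 87, 2668], [286, 259, 105, 71, 2907], [385, 289, 8, 8, 48], [395, 298, 35, 32, 416], [91, 320, 34, 8, 184]]
```

```bash
python3 -c "
from bench import ctrl
print(ctrl.hand_in())"
```

```text
the job is handed in; nothing more can be done
None
```

I handed the job in with both offcuts in the bin and the nut run down to its stop, backed off a quarter turn (about 1.57 rad by the tool angle) and still gripped; the first offcut grasp missed and was redone, and the pads skipped on the knurl a few times at the stop.

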